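Refit the handle on a ball valve of an aquarium manifold

TASK

One of the two ball valves on the aquarium manifold has lost its handle: pick up the full-size loose T-handle (the small one belongs to another valve), turn it until its splined socket meshes with the bare stem and slide it fully home against the valve's neck, without turning the valve. Do not let go: finish while still gripping the handle and pressing it firmly down, so that I can tighten the grub screw in its side. Leave the other valve and the things lying about alone.

Things in the scene. Friction and masses are not known exactly. Their poses are not given: they have to be found in the camera images.
- handle: full-size loose valve handle, red plastic, 90 g (+-25 %), standing on its hub. Origin: centre of the hub's underside; z up, x along the T-bar. Round hub 40 mm across, 22 mm high; on it an upright straight T-bar 100 mm long, 14 mm thick with flat sides, from 22 to 50 mm up. The flat hub shoulders either side of the bar (22 mm up) can take fingertips pushing down
- handle_grip (a point): point to grip on the full-size handle's T-bar: over the hub's centre, 43 mm above the hub's underside, 7 mm below the bar's top; x along the bar, y across it, z up
- handle_socket (a point): centre of the socket's mouth in the full-size handle's underside (= the body's origin), x along the T-bar, z up. The socket is a cross of two slots 18 mm deep, each 24.4 mm long: the broad slot, 11.4 mm wide, lies along the T-bar, the narrow one, 6.4 mm wide, across it. A half turn makes no difference to the fit
- manifold: fixed: two dark grey ball valves 150 mm apart on blue 40 mm pipes to a header pipe, on a board 330 x 270 x 12 mm. Origin on the bench below the bare stem, x along that valve's pipe towards the header, z up; the other valve (handle fitted) is at y = -150 mm. Heights above the bench: pipe axes 55 mm, union nuts' tops 93, flat neck face round the stem (48 mm across) 95, fitted handle's top 145
- stem_seat (a point): centre of the bare stem at the neck face, 95 mm above the bench: the socket's mouth lies here when the handle is home (hub on neck face). x along the two broad splines, z up. The light grey stem stands 16 mm high, four splines in a cross 22 mm tip to tip; broad pair (x) 9 mm wide, narrow pair (y) 4 mm. Top 4 mm tapers 1.2 to 2 mm a side. Clearance in the socket 1.2 mm a side; no fit a quarter turn off
- stem_key (a point): point on the tip of one broad spline of the bare stem, 11 mm from the stem's axis and 12 mm above the neck face; moves only if the valve is turned
- stem (a joint): turn of the bare stem, rad: 0 = open, broad splines in line with the pipe; grows clockwise seen from above, 1.57 = shut. Stiff (about 1.2 N m): turning the handle lightly on top of the splines does not move it
- valve2 (a joint): turn of the other valve, whose handle is fitted: 0 = open, handle in line with the pipe, where it starts and should stay; clockwise is positive
- small_handle_mid (a point): middle of the small loose handle, 17.5 mm above its underside: same red plastic and shape as the full-size one but 70 mm long, 35 mm high, hub 28 mm across, too small for this stem. To be left alone
- jar_mid (a point): middle of a closed white plastic jar, 52 mm across and 55 mm high. To be left alone
- elbow_mid (a point): middle of a loose dark grey pipe elbow lying on its side, about 64 x 64 mm, 47 mm high. To be left alone
- hex_key: L-shaped steel hex key, 6 mm thick, lying flat near the robot; long arm from x = -63 to 48 mm of its origin, short arm 30 mm. To be left alone
Mind the look-alikes: they are no part of the job. What is shaped like the handle but purple or turquoise is not meant.

How it is judged:
On the way, in this order (a step that is already met when the one before it is completed fails the run):
1. the full-size handle is lifted off the bench in the gripper (height (world z) of handle_socket above 0.05 m and contact force between the fingers and handle above 1 N), for 0.2 s.
2. the handle's socket is meshed over the bare stem and slid home (z of handle_socket in the frame of stem_seat below 0.002 m and horizontal distance between handle_socket and stem_seat below 0.003 m and angle between the x axis of handle_socket and the x axis of stem_seat, either way round below 0.25 rad), for 0.2 s.
At the end, for the whole second after the job is handed in: The full-size handle is home on the bare stem: mouth within 2 mm of the neck face and 3 mm of the axis, bar within 0.25 rad of the broad splines, upright within 0.1 rad, still gripped by the fingers and pressed on the valve with more than 3 N (it weighs about 1 N) through the last second (all of step 2 and angle between handle_socket's own z axis and vertical below 0.1 rad and contact force between handle and manifold above 3 N and contact force between the fingers and handle above 1 N); the arm keeps its last pose, push and grip.
It fails at once if the bare valve is turned by more than about 0.3 rad (distance of stem_key from where it was at the start of the episode above 0.0033 m).
It fails at once if the other valve is turned by more than 0.2 rad (value of joint valve2 above 0.2 rad).
It fails at once if the small handle, jar, elbow or hex key is moved by more than 30 mm (distance of any of small_handle_mid, jar_mid, elbow_mid, hex_key from where it was at the start of the episode above 0.03 m).
It also fails if it takes over 42 s, if anything falls off the work surface, if the arm or the gripper's body presses on something with over 40 N, if the wrist force passes 120 N, or if a joint passes its speed limit or range.

ROBOT

A 6-joint arm with a two-finger parallel gripper is mounted at the origin on the work surface. World frame = base frame: x ahead of the robot, y to its left, z up, the work surface at z = 0. Lengths are in m, angles in rad, forces in N, time in s.
With the tool pointing down it reaches from about 0.275 to 0.875 m from the base axis. Payload 12.5 kg.
Tool frame: the origin (TCP) lies at the very end of the fingers, on their centre line; the grasp point (between the pads) lies 19 mm behind it; z points along the fingers, y is the direction in which the jaws open and shut (so a half turn about z gives the same grasp; the last joint's range is limited). The gripper opens to 85 mm and grips with 20 to 120 N. Pads are 22 mm wide; open, the fingers measure 114 mm over their backs; the gripper's body (76 mm by 85 mm) begins 54 mm behind the grasp point. The pads swing forward as they close: fully open they stand 13 mm farther back than shut.
Start: joints at [-1.246, 0.351, 1.652, -0, 1.139, -0.085], TCP at [0.219, -0.504, 0.231] pointing down, gripper open.
Joint ranges: [-2.75, 2.75], [-0.79, 2.1], [0.01, 2.65], [-1.57, 4.71], [0.07, 3.14], [-2.87, 2.87]. Speed limits (rad/s): [2.22, 2.22, 2.79, 3.14, 3.14, 3.14].

INTERFACE

Orientations are given as a unit quaternion [w, x, y, z].
In Python, from rig import robot gives the robot as it stands.
- The arm moves only by the tool play_rows, never from a script. Its argument "commands" is a list of rows, each a list of 5 numbers: the shift along the tool's x, y, z in cm, then the turn about the tool's z in degrees, then the finger opening in cm, from 0 to 8.54. In form: [[x, y, z, twist, jaw], ...]. A call has 1 to 5 rows; each row is the pose to reach, as a shift and turn from the pose commanded when the call began, along the tool's axes at that moment; what a row does not reach only later rows make up. A row lasts 1/12 s, in which the tool goes at most 41.7 mm and 7.16 degrees, less where a joint would pass 70% of its speed; a pose out of reach is approached as far as the arm can. A call with a gripper value outside its range is refused whole. The fingers move at their own pace and stop on an object; the grip force is fixed at half the most. Time passes only in rows, so rows that repeat a pose let the fingers close. It gives the time, the measured TCP pose, the force and the opening at its end, in the units of the state.
- robot.get_state(): the state, without advancing time (a new reading comes with each control period).
- robot.camera(name): name is "side" or "top" or "wrist"; returns a dict with "img" (400x640x3 uint8, blue, green, red), "fov_y" (degrees; the focal length in pixels is half the picture's height over the tangent of half this angle, whatever the lens; pixels are square), "cx", "cy" (the principal point, pixels), "world_to_cam" (4x4, takes a point from world to camera coordinates). Camera axes: x right, y down, z forward; pixel columns grow to the right and rows downward; lengths in m; the calibration is good to about 2 mm. A picture is of the moment at which its call begins. There is no depth.
- robot.job_done(): hands the job in, once; it reports no verdict.
Trained networks look in the newest picture that a camera, given by its name, has taken for a name from the list of things; names that differ only in an ending like _2 or _b are one class to them, and where a whole thing is asked for, a point or a joint stands for the part that bears it (a point fixed in the world has none). Each returns a list of dicts, best first, with "score" (0 to 1); they miss things now and then, are a little off and sometimes report something else, mostly with a low value. They report only what shows in the picture. A call takes as long as a camera call. They do not tell look-alikes from the thing itself.
- robot.outline_of(camera, target): "pixels" (400x640 bool, what is visible of it) and "rect" ([left, top, right, bottom] in pixels, round what is visible of it).
The state is a dict: "time": time; "joint_positions": joint angles; "qd": joint speeds; "effort": joint torques, N m; "eef_pos": TCP position; "orientation": TCP orientation; "wrist_force": force on the tool from outside, world axes, zero at the start; "wrist_torque": the same for the moment, N m; "opening": opening from 0.0 (shut) to 1.0 (fully open).
Only numpy, scipy, OpenCV 4.12 (cv2) and the standard library are available. Lean on these libraries where they do the work, as an engineer would, in place of code of your own. Each camera call takes 0.05 s, during which the arm holds its last target.

## Working session

There is one attempt and no reset: what is moved stays moved. The work goes in short steps, Python scripts to look and compute and a tool call to move; the robot and the scene stay as the last step left them, time stands still between calls to the robot, and variables do not carry over. Pictures are saved under pics/ and viewed, and the job is handed in when it is done.

Besides the shell and the picture viewer there is one more tool, called after "Emit:" as name(argument=value, ...), one argument or row to a line, values as JSON. play_rows: Moves the arm, as the interface text tells. Its arguments: {"type":"object","properties":{"commands":{"type":"array"}},"required":["commands"]}

```bash
ls; mkdir -p pics; cat > h.py <<'E'
import numpy as np, cv2
from rig import robot
def snap(n,f):
    c=robot.camera(n); cv2.imwrite('pics/'+f+'.png',c['img']); return c
def K(c):
    h,w=c['img'].shape[:2]; f=h/2/np.tan(np.radians(c['fov_y'])/2); return f,c['cx'],c['cy']
def proj(c,p):
    f,cx,cy=K(c); q=c['world_to_cam']@np.append(p,1.); return np.array([cx+f*q[0]/q[2],cy+f*q[1]/q[2]])
def ray(c,uv):
    f,cx,cy=K(c); T=np.linalg.inv(c['world_to_cam']); d=T[:3,:3]@np.array([(uv[0]-cx)/f,(uv[1]-cy)/f,1]); return T[:3,3],d
def atz(c,uv,z):
    o,d=ray(c,uv); return o+d*(z-o[2])/d[2]
def tri(obs):
    A=np.zeros((3,3));b=np.zeros(3)
    for c,uv in obs:
        o,d=ray(c,uv); d=d/np.linalg.norm(d); P=np.eye(3)-np.outer(d,d); A+=P;b+=P@o
    x=np.linalg.solve(A,b); return x,[np.round(proj(c,x)-uv,1) for c,uv in obs]
E
python3 - <<'E'
from h import *
for n in ['side','top','wrist']:
    c=snap(n,n+'0'); print(n,c['fov_y'],c['cx'],c['cy'],np.linalg.inv(c['world_to_cam'])[:3,3])
    for t in ['handle','manifold','stem_key','small_handle_mid','hex_key','jar_mid','elbow_mid']:
        for r in robot.outline_of(n,t): print(t,round(r['score'],2),r['rect'])
print(robot.get_state())
E
```

```text
pics
side 50.79133063866119 311.23469100610083 194.14360928959462 [0.06975874 1.22153474 0.80146274]
handle 0.97 [266.3, 253.7, 293.5, 279.6]
handle 0.97 [323.6, 261.8, 358.6, 282.8]
handle 0.9 [213.7, 246.5, 245.1, 270.4]
handle 0.59 [282.3, 231.9, 316.8, 257.9]
handle 0.57 [241.5, 280.3, 258.8, 315.9]
manifold 0.59 [276.6, 124.7, 380.9, 196.2]
manifold 0.46 [283.8, 231.9, 318.0, 257.8]
stem_key 0.22 [277.0, 196.2, 296.5, 210.9]
stem_key 0.17 [288.3, 230.2, 319.9, 257.8]
hex_key 0.64 [340.8, 234.8, 371.6, 245.4]
jar_mid 0.9 [258.2, 224.1, 272.0, 250.1]
elbow_mid 0.79 [319.2, 202.9, 341.2, 223.3]
top 50.31596920386317 326.8371514366464 195.9515135578692 [0.37246418 0.1605334  1.37077157]
handle 0.78 [265.4, 196.1, 279.0, 226.8]
handle 0.77 [241.9, 237.7, 258.8, 269.6]
handle 0.7 [212.9, 156.4, 244.1, 165.3]
handle 0.65 [176.5, 189.4, 210.7, 204.5]
handle 0.56 [216.6, 196.7, 251.7, 215.9]
manifold 0.91 [387.1, 115.5, 492.9, 228.7]
jar_mid 0.81 [262.3, 163.7, 273.9, 181.5]
jar_mid 0.41 [263.4, 196.6, 276.6, 225.7]
elbow_mid 0.61 [325.2, 203.1, 344.7, 223.5]
wrist 66.61846727262046 318.29754413795405 207.0852761711232 [ 0.29102176 -0.47419785  0.3733708 ]
{'time': 1.2, 'joint_positions': array([-1.24562847e+00,  3.50718816e-01,  1.65183962e+00, -1.49730038e-05,
        1.13908002e+00, -8.46006616e-02]), 'qd': array([ 1.53320812e-03,  1.58666746e-03, -1.31845292e-03,  7.91049813e-05,
        1.87083458e-03,  1.03747683e-03]), 'effort': array([-3.83963765e-03, -5.06038713e+01, -2.91654629e+01, -2.62360500e-04,
        6.76520212e-04, -5.47931322e-06]), 'eef_pos': array([ 0.21912892, -0.50443116,  0.23126417]), 'orientation': array([-2.19207982e-05,  9.79083901e-01,  2.03456910e-01, -9.49852487e-06]), 'wrist_force': array([-0.11415341,  0.27376807, -0.17998501]), 'wrist_torque': array([0.01486283, 0.00650884, 0.02000134]), 'opening': 1.000362826102735}
```

View pics/side0.png

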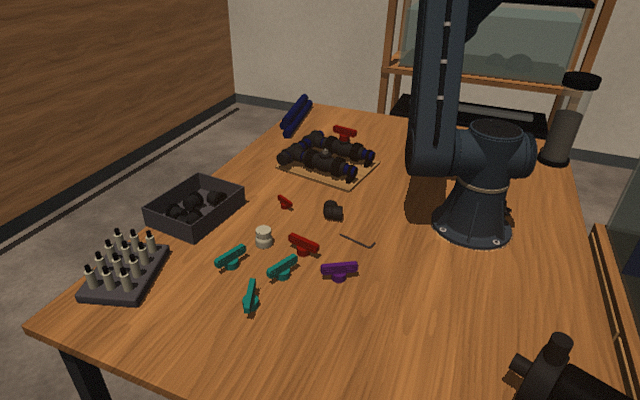

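View pics/top0.png

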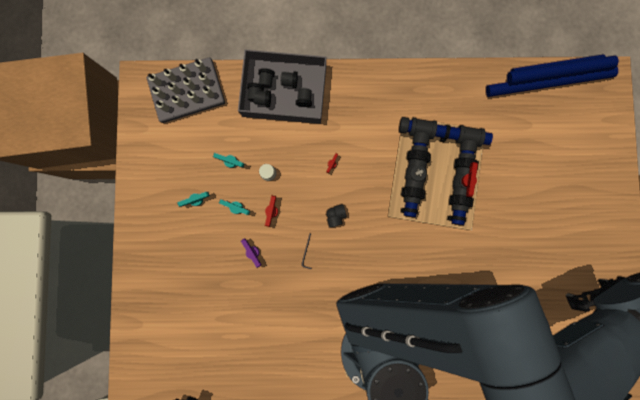

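View pics/wrist0.png

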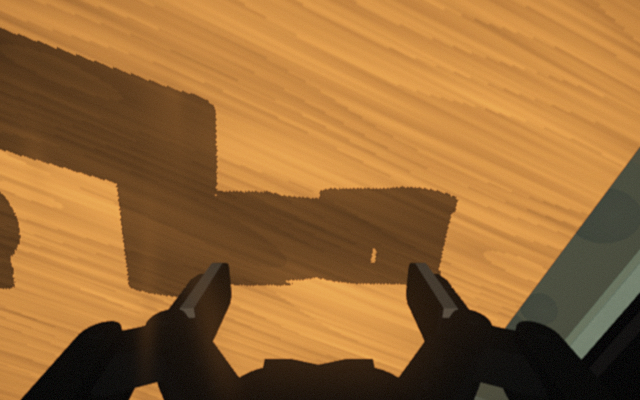

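Red candidates: the large one at top (271,211) / side (303,244), the small one at top (332,163) / side (285,202), and the fitted one at top (471,180) on the second valve. The first fits because it is loose, red and about 100 mm long. The bare stem is at top (420,173). I'll measure and enlarge these.

```bash
python3 - <<'E'
from h import *
ct=robot.camera('top'); cs=robot.camera('side')
def red(c,x0,y0,x1,y1):
    hsv=cv2.cvtColor(c['img'],cv2.COLOR_BGR2HSV); m=(((hsv[...,0]<6)|(hsv[...,0]>172))&(hsv[...,1]>150)&(hsv[...,2]>60)).astype(np.uint8)
    k=np.zeros_like(m);k[y0:y1,x0:x1]=1; return m*k
for nm,t,s in [('big',(255,185,290,235),(280,225,325,262)),('small',(318,145,345,180),(272,190,300,215))]:
    mt=red(ct,*t);ms=red(cs,*s)
    pt=cv2.findNonZero(mt);rt=cv2.minAreaRect(pt);ps=cv2.findNonZero(ms)
    print(nm,rt,cv2.boundingRect(ps), ps.mean(0))
    u=np.array(rt[0]); print([atz(ct,u,z) for z in(0.02,.05)])
    x,e=tri([(ct,u),(cs,ps.mean(0)[0])]);print('tri',x,e)
    b=cv2.boxPoints(rt); print([np.round(atz(ct,q,.05),3) for q in b])
print('stem', [atz(ct,(420,173),z) for z in (.095,.111)])
a=cv2.resize(ct['img'][150:230,230:310],None,fx=5,fy=5,interpolation=2);b=cv2.resize(ct['img'][110:230,385:505],None,fx=400/120,fy=400/120,interpolation=2)
cv2.imwrite('pics/cr1.png',np.hstack([a,b]))
a=cv2.resize(cs['img'][190:270,250:340],(450,400),interpolation=2);b=cv2.resize(cs['img'][120:190,275:380],(350*105//105,233),interpolation=2)
b=cv2.copyMakeBorder(b,0,400-233,0,0,0);cv2.imwrite('pics/cr2.png',np.hstack([a,b]))
E
```

```text
big ((271.5265808105469, 210.60179138183594), (11.241710662841797, 29.467918395996094), 3.814074993133545) (289, 233, 30, 23) [[302.95412844 244.17431193]]
[array([0.44296485, 0.33464844, 0.02      ]), array([0.44139907, 0.33078143, 0.05      ])]
tri [0.4440509  0.33445782 0.02516222] [array([-0.1, -0.4]), array([0.5, 0.1])]
[array([0.397, 0.351, 0.05 ]), array([0.488, 0.345, 0.05 ]), array([0.486, 0.31 , 0.05 ]), array([0.395, 0.316, 0.05 ])]
small ((331.7115173339844, 162.94232177734375), (7.2562971115112305, 19.21938133239746), 11.309932708740234) (278, 195, 14, 14) [[284.19354839 201.64516129]]
[array([0.59434305, 0.14228477, 0.02      ]), array([0.58941523, 0.14269006, 0.05      ])]
tri [0.59583365 0.14272872 0.01869193] [array([-0.1, -0.4]), array([0.4, 0.1])]
[array([0.562, 0.16 , 0.05 ]), array([0.622, 0.148, 0.05 ]), array([0.617, 0.125, 0.05 ]), array([0.557, 0.138, 0.05 ])]
stem [array([ 0.54927967, -0.12317867,  0.095     ]), array([ 0.54706215, -0.11962052,  0.111     ])]
```

View pics/cr1.png

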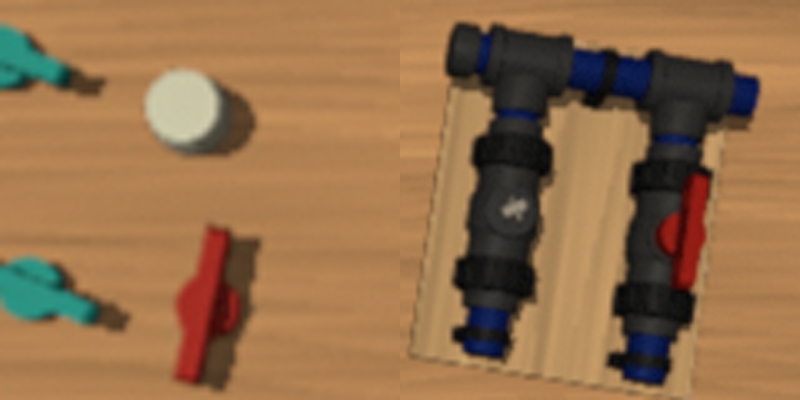

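View pics/cr2.png

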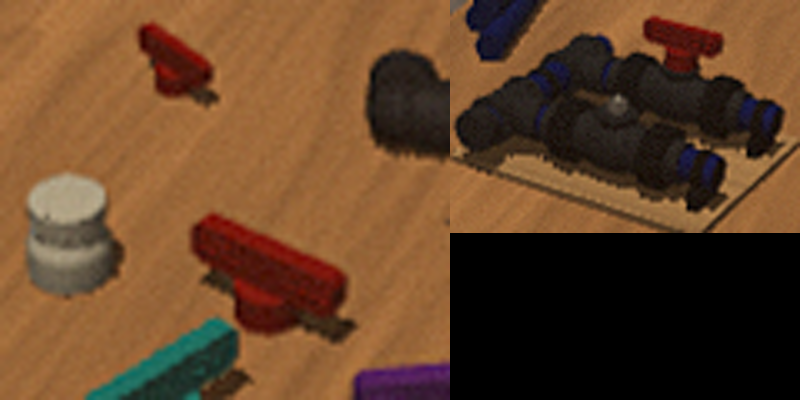

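The crops confirm it: the large red T-handle stands by the jar, the small red one is farther off, and the bare stem shows rotated splines. I'll move towards the manifold so the wrist camera can view the stem.

```bash
cat >> h.py <<'E'
def fr():
    s=robot.get_state(); w,x,y,z=s['orientation']
    from scipy.spatial.transform import Rotation as R
    return s,R.from_quat([x,y,z,w]).as_matrix()
def go(p,az=None):
    s,R=fr(); d=R.T@(np.array(p)-s['eef_pos'])*100; a=np.degrees(np.arctan2(R[1,0],R[0,0]))
    tw=None
    if az is not None: tw=-((az-a+180)%360-180)
    print('t',round(s['time'],2),'pos',np.round(s['eef_pos'],4),'az',round(a,2),'j6',round(np.degrees(s['joint_positions'][5]),1),'tilt',round(np.degrees(np.arccos(-R[2,2])),2),'F',np.round(s['wrist_force'],1),'op',round(s['opening'],3)); print('cm',np.round(d,2),'twist',tw)
E
python3 - <<'E'
from h import *
go((.476,-.151,.231),23.5)
c=robot.camera('wrist'); T=np.linalg.inv(c['world_to_cam']); print(T[:3,:3])
E
```

```text
t 1.3 pos [ 0.2192 -0.5044  0.2313] az 23.48 j6 -4.8 tilt 0.0 F [-0.1  0.1  1.3] op 1.0
cm [ 3.764e+01 -2.219e+01  3.000e-02] twist -0.02096042371289286
[[ 3.97456837e-01 -8.74032128e-01 -2.79456439e-01]
 [-9.17620735e-01 -3.78411162e-01 -1.21561421e-01]
 [ 4.99151772e-04  3.04750441e-01 -9.52432107e-01]]
```

Emit:
play_rows(
  commands=[
    [37.5,-22.0,0,0,8.5],
    [37.5,-22.0,0,0,8.5],
    [37.5,-22.0,0,0,8.5],
    [37.5,-22.0,0,0,8.5],
    [37.5,-22.0,0,0,8.5],
  ],
)

```text
time: 1.77
eef_pos: [0.3427, -0.3345, 0.2314]
orientation: [0.0, 0.979, 0.203, 0.0]
wrist_force: [1.6, -0.3, -0.0]
opening: 0.998
```

Emit:
play_rows(
  commands=[
    [25.0,-12.0,0,0,8.5],
    [25.0,-12.0,0,0,8.5],
    [25.0,-12.0,0,0,8.5],
    [25.0,-12.0,0,0,8.5],
    [25.0,-12.0,0,0,8.5],
  ],
)

```text
time: 2.18
eef_pos: [0.4794, -0.1768, 0.2315]
orientation: [0.0, 0.979, 0.203, 0.0]
wrist_force: [0.9, 0.2, -0.2]
opening: 0.993
```

```bash
python3 - <<'E'
from h import *
c=snap('wrist','w1'); np.save('w1T.npy',c['world_to_cam']); go((.52,-.132,.231)); print(proj(c,(.548,-.12,.111)))
E
```

```text
t 2.23 pos [ 0.4829 -0.1722  0.2316] az 23.65 j6 41.4 tilt 0.15 F [-0.5  4.7 -0.1] op 0.998
cm [ 5.01 -2.2   0.07] twist None
[286.59254555 100.00272171]
```

View pics/w1.png

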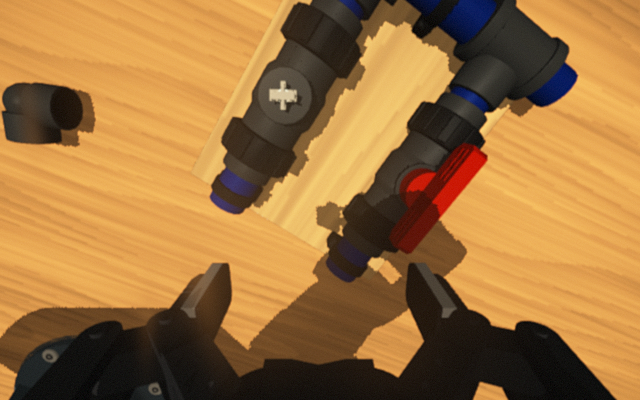

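The stem is at (284,95), with its broad pair nearly horizontal in the image. I'll step on for a second view.

Emit:
play_rows(
  commands=[
    [4.0,-4.0,0,0,8.5],
    [7.0,-7.0,0,0,8.5],
    [7.0,-7.0,0,0,8.5],
    [7.0,-7.0,0,0,8.5],
  ],
)

```text
time: 2.57
eef_pos: [0.5155, -0.0836, 0.2313]
orientation: [-0.0, 0.979, 0.205, 0.0]
wrist_force: [0.9, -0.6, 0.1]
opening: 0.994
```

```bash
python3 - <<'E'
from h import *
c2=snap('wrist','w2'); np.save('w2T.npy',c2['world_to_cam']); go((.52,-.132,.231))
c1=dict(c2);c1['img']=cv2.imread('pics/w1.png');c1['world_to_cam']=np.load('w1T.npy')
def stem(c,guess):
    g=guess; x0,y0=int(g[0])-30,int(g[1])-30; cr=c['img'][max(y0,0):y0+60,x0:x0+60]; hsv=cv2.cvtColor(cr,cv2.COLOR_BGR2HSV)
    m=((hsv[...,2]>125)&(hsv[...,1]<80)).astype(np.uint8); n,l,st,ce=cv2.connectedComponentsWithStats(m); i=1+np.argmax(st[1:,4]); m=(l==i).astype(np.uint8)
    pts=cv2.findNonZero(m).reshape(-1,2)+[x0,max(y0,0)]
    print(st[i]+[x0,max(y0,0),0,0,0],ce[i]+[x0,max(y0,0)]); return pts
g2=proj(c2,(.548,-.12,.111)); print(g2)
p1=stem(c1,(284,95)); p2=stem(c2,g2)
x,e=tri([(c1,p1.mean(0)),(c2,p2.mean(0))]); print('tri',x,e)
for c,p in((c1,p1),(c2,p2)):
    w=np.array([atz(c,q,.111)[:2] for q in p]); w-=w.mean(0)
    r=np.hypot(*w.T);a=np.arctan2(w[:,1],w[:,0])
    # template fit
    best=max((sum(((abs(w@[np.cos(t),np.sin(t)])<.011)&(abs(w@[-np.sin(t),np.cos(t)])<.0045))|((abs(w@[np.cos(t),np.sin(t)])<.002)&(abs(w@[-np.sin(t),np.cos(t)])<.011))),t) for t in np.radians(np.arange(0,180,1)))
    print(len(p),best[0],np.degrees(best[1]),'4th moment',np.degrees(np.angle((r**4*np.exp(4j*a)).sum()))/4,'2nd',np.degrees(np.angle((r**2*np.exp(2j*a)).sum()))/2)
o=np.hstack([cv2.resize(c['img'][max(0,int(p.mean(0)[1])-35):int(p.mean(0)[1])+35,int(p.mean(0)[0])-35:int(p.mean(0)[0])+35],(390,390),interpolation=2) for c,p in((c1,p1),(c2,p2))]); cv2.imwrite('pics/cr3.png',o)
# pipe dir
E
```

```text
t 2.62 pos [ 0.515  -0.0853  0.2312] az 23.64 j6 51.9 tilt 0.0 F [-0.  -0.  -1.2] op 0.997
cm [-1.41  4.48  0.02] twist None
[369.68130127 184.29933342]
[269  80  28  30 430] [282.34883721  94.55116279]
[353 167  26  25 324] [365.44753086 179.24691358]
tri [ 0.55041071 -0.11504153  0.10904802] [array([-0.1,  0.1]), array([ 0.1, -0.1])]
430 394 114.00000000000001 4th moment 21.501671105498996 2nd -66.7776196863242
324 310 113.0 4th moment 22.695672143742993 2nd -65.81071307622103
```

View pics/cr3.png

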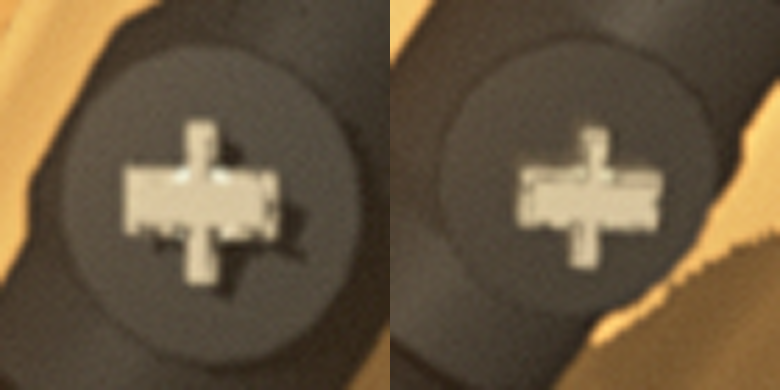

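View pics/w2.png

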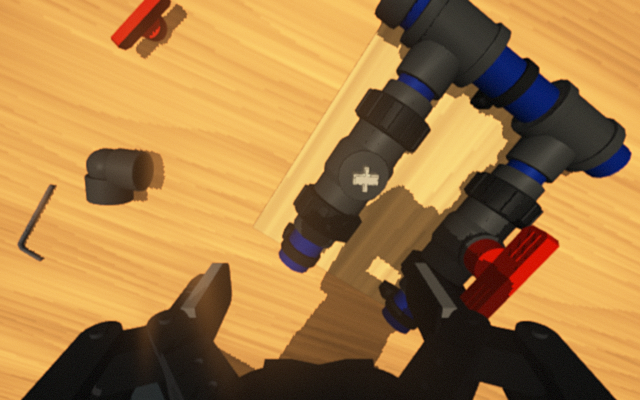

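Stem measured at (0.550,-0.115), visible height 0.109, broad splines at azimuth 113.5° (or -66.5°). This fits the expected height. Now to the handle.

Emit:
play_rows(
  commands=[
    [10.2,-41.3,0,34.5,5],
    [10.2,-41.3,0,34.5,5],
    [10.2,-41.3,0,34.5,5],
    [10.2,-41.3,0,34.5,5],
    [10.2,-41.3,0,34.5,5],
  ],
)

```text
time: 3.03
eef_pos: [0.4838, 0.0972, 0.2315]
orientation: [0.0, 0.997, -0.077, 0.0]
wrist_force: [0.7, -0.5, -0.2]
opening: 0.586
```

```bash
python3 - <<'E'
from h import *
go((.443,.334,.231),-11)
E
```

```text
t 3.03 pos [0.4838 0.0972 0.2315] az -8.85 j6 104.8 tilt 0.02 F [ 0.7 -0.5 -0.2] op 0.586
cm [ -7.68 -22.77   0.04] twist 2.1461548729157585
```

Emit:
play_rows(
  commands=[
    [-7.5,-21.0,0,0,4],
    [-7.5,-21.0,0,0,4],
    [-7.5,-21.0,0,0,4],
    [-7.5,-21.0,0,0,4],
    [-7.5,-21.0,0,0,4],
  ],
)

```text
time: 3.45
eef_pos: [0.4436, 0.302, 0.2315]
orientation: [0.0, 0.997, -0.074, 0.0]
wrist_force: [1.0, 0.4, -0.2]
opening: 0.473
```

Emit:
play_rows(
  commands=[
    [0,-2.0,0,0,4],
    [0,-2.0,0,0,4],
  ],
)

```text
time: 3.62
eef_pos: [0.4469, 0.3234, 0.2312]
orientation: [-0.0, 0.997, -0.073, 0.0]
wrist_force: [1.0, -0.6, -0.4]
opening: 0.469
```

```bash
cat >> h.py <<'E'
def redm(c,box):
    x0,y0,x1,y1=box
    hsv=cv2.cvtColor(c['img'],cv2.COLOR_BGR2HSV); m=(((hsv[...,0]<7)|(hsv[...,0]>172))&(hsv[...,1]>140)&(hsv[...,2]>50)).astype(np.uint8)
    k=np.zeros_like(m);k[y0:y1,x0:x1]=1; return m*k
E
python3 - <<'E'
from h import *
c=snap('wrist','w3'); np.save('w3T.npy',c['world_to_cam']); go((.443,.334,.231),-11); print(proj(c,(.443,.334,.05)))
E
```

```text
t 3.67 pos [0.447  0.3215 0.231 ] az -8.36 j6 129.3 tilt 0.01 F [ 0.3 -1.4  0.5] op 0.471
cm [-0.57 -1.18  0.  ] twist 2.636891743359115
[308.57802659 190.2087453 ]
```

View pics/w3.png

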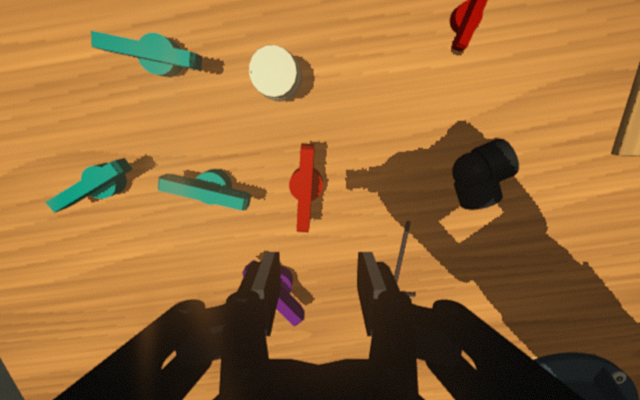

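```bash
cat >> h.py <<'E'
def hpts():
    b=np.array([[sx*.05,sy*.007,z] for sx in(-1,1) for sy in(-1,1) for z in(.022,.05)])
    t=np.linspace(0,2*np.pi,24,endpoint=False)
    u=np.array([[.02*np.cos(a),.02*np.sin(a),z] for a in t for z in(0,.022)])
    return b,u
def sil(c,p,scale=4,box=None):
    x,y,z,az=p; R=np.array([[np.cos(az),-np.sin(az),0],[np.sin(az),np.cos(az),0],[0,0,1]])
    x0,y0,x1,y1=box; m=np.zeros(((y1-y0)*scale,(x1-x0)*scale),np.uint8)
    for s in hpts():
        uv=np.array([proj(c,R@q+[x,y,z]) for q in s]); uv=((uv+.5-[x0,y0])*scale).astype(np.float32)
        cv2.fillConvexPoly(m,cv2.convexHull(uv).astype(np.int32).reshape(-1,2),1)
    return cv2.resize(m.astype(np.float32),(x1-x0,y1-y0),interpolation=cv2.INTER_AREA)
def fit(views,p0,free=(1,1,1,1)):
    from scipy.optimize import minimize
    free=np.array(free,bool); p0=np.array(p0,float); sc=np.array([.005,.005,.005,.05])
    tg=[(c,b,redm(c,b)[b[1]:b[3],b[0]:b[2]].astype(np.float32)) for c,b in views]
    def f(v):
        p=p0.copy();p[free]+=v*sc[free]; return sum(np.abs(sil(c,p,4,b)-t).sum()/t.sum() for c,b,t in tg)
    r=minimize(f,np.zeros(free.sum()),method='Nelder-Mead',options=dict(initial_simplex=np.vstack([np.zeros(free.sum()),np.eye(free.sum())]),xatol=.01,fatol=1e-4))
    p=p0.copy();p[free]+=r.x*sc[free]; return p,r.fun
E
python3 - <<'E'
from h import *
c=robot.camera('wrist'); ct=robot.camera('top'); cs=robot.camera('side')
bw=(270,120,350,250);bt=(250,180,295,240);bs=(275,220,330,268)
p0=(.443,.334,0,np.radians(-10))
for nm,v,fr_ in [('w',[(c,bw)],(1,1,0,1)),('t',[(ct,bt)],(1,1,0,1)),('w+t',[(c,bw),(ct,bt)],(1,1,1,1)),('w+s',[(c,bw),(cs,bs)],(1,1,1,1))]:
    p,e=fit(v,p0,fr_); print(nm,np.round(p[:3],4),np.degrees(p[3]),e)
E
```

```text
w [0.4413 0.3389 0.    ] -11.920808810596903 0.27600669860839844
t [0.4378 0.3374 0.    ] -10.851370805076035 2.482020616531372
w+t [0.4402 0.3385 0.0016] -10.231578973479648 2.890796661376953
w+s [ 0.4432  0.3386 -0.0013] -12.672896129573948 0.44269856810569763
```

The wrist and wrist+side fits agree: handle at (0.442, 0.3387), base height about 0, bar at about -12°. The top view is occluded by the arm now. I'll descend part way and re-check.

```bash
python3 - <<'E'
from h import *
go((.442,.3387,.125),-12)
E
```

```text
t 3.82 pos [0.4471 0.3195 0.2312] az -8.54 j6 129.2 tilt 0.03 F [-0.6  0.   0.6] op 0.469
cm [-0.79 -1.82 10.62] twist 3.4640458276865047
```

Emit:
play_rows(
  commands=[
    [-0.8,-1.8,4,3.5,4],
    [-0.8,-1.8,8,3.5,4],
    [-0.8,-1.8,10.5,3.5,4],
    [-0.8,-1.8,10.5,3.5,4],
    [-0.8,-1.8,10.5,3.5,4],
  ],
)

```text
time: 4.23
eef_pos: [0.4417, 0.3387, 0.1263]
orientation: [0.001, 0.994, -0.105, -0.001]
wrist_force: [-0.4, -0.1, 0.5]
opening: 0.468
```

```bash
python3 - <<'E'
from h import *
c=snap('wrist','w4'); cs=robot.camera('side')
go((.442,.3387,.023),-12)
uv=proj(c,(.442,.3387,.03)); print(uv)
b=(max(0,int(uv[0])-70),max(0,int(uv[1])-130),int(uv[0])+70,min(400,int(uv[1])+130))
for nm,v,f in [('w',[(c,b)],(1,1,0,1))]:
    p,e=fit(v,(.442,.3387,0,np.radians(-12)),f); print(nm,np.round(p[:3],4),np.degrees(p[3]),e); go((p[0],p[1],.023),np.degrees(p[3]))
E
```

```text
t 4.33 pos [0.4428 0.3398 0.1284] az -12.01 j6 134.7 tilt 0.16 F [0.3 0.8 0.7] op 0.472
cm [-0.08  0.15 10.54] twist -0.013603937077789396
[317.16821386 209.26063436]
w [0.4407 0.3392 0.    ] -12.118848661721925 0.3359966278076172
t 4.33 pos [0.4428 0.3398 0.1284] az -12.01 j6 134.7 tilt 0.16 F [0.3 0.8 0.7] op 0.472
cm [-0.21  0.12 10.54] twist 0.10524472464413748
```

View pics/w4.png

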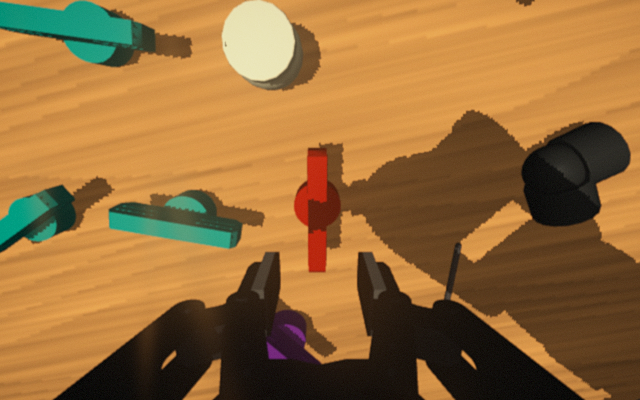

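Bar centred at column 317 between the fingers, hub at (317,203), nothing else near the fingers. Descending and gripping.

Emit:
play_rows(
  commands=[
    [-0.1,0,4,0,4],
    [-0.1,0,8,0,4],
    [-0.1,0,10.0,0,4],
    [-0.1,0,10.5,0,4],
    [-0.1,0,10.5,0,4],
  ],
)

```text
time: 4.75
eef_pos: [0.4414, 0.3404, 0.0223]
orientation: [-0.0, 0.995, -0.104, 0.0]
wrist_force: [0.4, -0.5, 1.0]
opening: 0.468
```

Emit:
play_rows(
  commands=[
    [0,0,0,0,4],
    [0,0,0,0,4],
  ],
)

```text
time: 4.92
eef_pos: [0.4417, 0.3409, 0.0236]
orientation: [-0.001, 0.995, -0.104, 0.001]
wrist_force: [-0.3, -0.2, 1.1]
opening: 0.468
```

```bash
python3 - <<'E'
from h import *
c=snap('wrist','w5'); go((.441,.339,.023),-12)
E
```

```text
t 4.97 pos [0.4415 0.3408 0.0233] az -11.96 j6 134.8 tilt 0.18 F [-0.  -0.   0.1] op 0.468
cm [-0.02  0.19  0.03] twist 0.04199779163914741
```

View pics/w5.png

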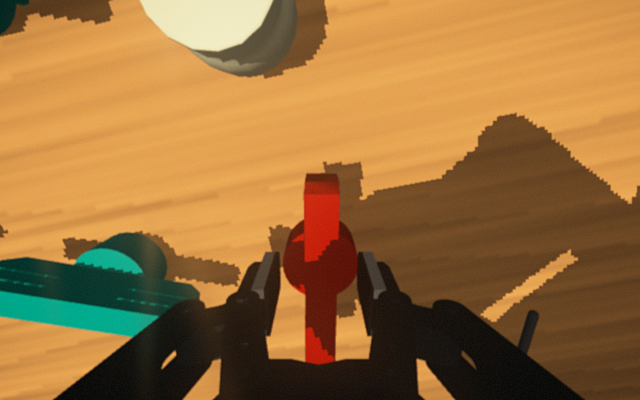

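```bash
python3 - <<'E'
from h import *
c=robot.camera('wrist'); s,R=fr(); t=s['eef_pos']; ux=R[:,0]
for d in (-.002,0,.002):
    o=np.array([t[0],t[1],0])+ux*d
    print(d,'back rim',proj(c,o-ux*.02+[0,0,.022]).round(1),'bar end top',proj(c,o+ux*.05+[0,0,.05]).round(1),'bar end bottom',proj(c,o+ux*.05+[0,0,.022]).round(1))
b=(260,140,370,320)
m=redm(c,b); print('rows at col 310-330 first', [np.argmax(m[:,k]) for k in (308,320,335)], 'cols hub', [ (np.nonzero(m[r])[0].min(),np.nonzero(m[r])[0].max()) for r in (200,240,260,280,290,294,298,302)])
cv2.imwrite('pics/cr5.png',cv2.resize(c['img'][160:320,240:400],(600,600),interpolation=2))
E
```

```text
-0.002 back rim [317.3 302.2] bar end top [316.6 191.8] bar end bottom [317.  176.9]
0 back rim [317.3 299. ] bar end top [316.6 186.8] bar end bottom [317.  172.8]
0.002 back rim [317.3 295.9] bar end top [316.6 181.8] bar end bottom [317.  168.7]
rows at col 310-330 first [np.int64(181), np.int64(182), np.int64(181)] cols hub [(np.int64(304), np.int64(338)), (np.int64(291), np.int64(351)), (np.int64(284), np.int64(356)), (np.int64(289), np.int64(351)), (np.int64(299), np.int64(341)), (np.int64(306), np.int64(335)), (np.int64(306), np.int64(335)), (np.int64(306), np.int64(335))]
```

View pics/cr5.png

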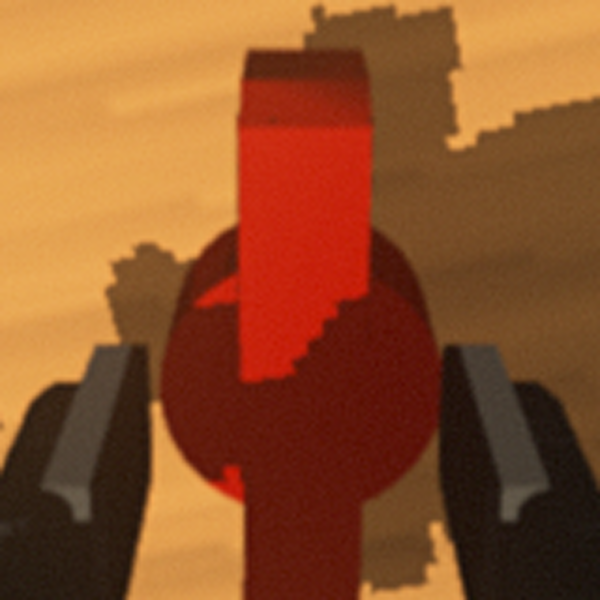

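The hub is centred along the bar within about 1–2 mm of the TCP. Closing.

Emit:
play_rows(
  commands=[
    [0,0,0,0,1],
    [0,0,0,0,0.5],
    [0,0,0,0,0.5],
    [0,0,0,0,0.5],
    [0,0,0,0,0.5],
  ],
)

```text
time: 5.43
eef_pos: [0.4415, 0.3408, 0.023]
orientation: [-0.001, 0.995, -0.104, 0.001]
wrist_force: [-1.0, -1.5, 12.5]
opening: 0.153
```

Emit:
play_rows(
  commands=[
    [0,0,0,0,0.5],
    [0,0,0,0,0.5],
    [0,0,0,0,0.5],
    [0,0,-0.5,0,0.5],
    [0,0,-1,0,0.5],
  ],
)

```text
time: 5.85
eef_pos: [0.4404, 0.3402, 0.0318]
orientation: [0.0, 0.995, -0.104, -0.0]
wrist_force: [0.7, -0.6, -1.3]
opening: 0.153
```

Emit:
play_rows(
  commands=[
    [0,0,-4,0,0.5],
    [0,0,-8,0,0.5],
    [0,0,-12,0,0.5],
    [0,0,-16,0,0.5],
    [0,0,-18,0,0.5],
  ],
)

```text
time: 6.27
eef_pos: [0.4414, 0.3408, 0.2166]
orientation: [-0.002, 0.995, -0.104, 0.002]
wrist_force: [1.2, 0.7, -1.0]
opening: 0.154
```

```bash
python3 - <<'E'
from h import *
c=snap('wrist','w6'); snap('side','s6'); go((.5504,-.1150,.231),-66.5)
E
```

```text
t 6.37 pos [0.4418 0.3411 0.2157] az -11.95 j6 134.8 tilt 0.41 F [ 0.8 -0.5 -1.4] op 0.149
cm [20.08 42.36 -1.64] twist 54.548829785338256
```

View pics/w6.png

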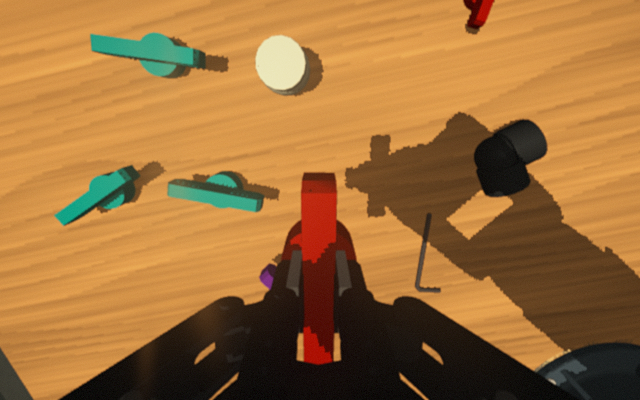

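View pics/s6.png

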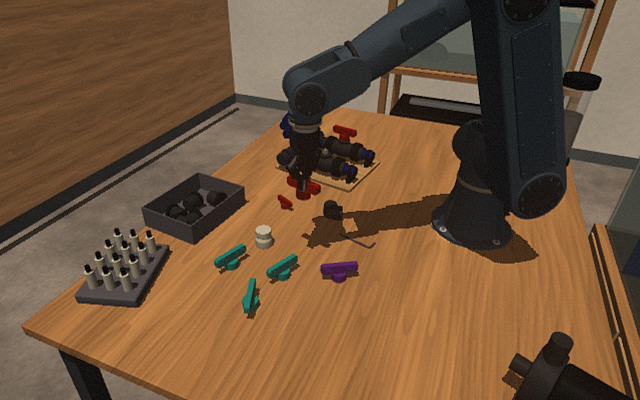

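The handle is held (opening 0.15, load seen) and the other things have not moved. Moving to a spot beside the stem with the bar turned to -66.5°.

Emit:
play_rows(
  commands=[
    [3,7,0,7,0.5],
    [6,14,0,14,0.5],
    [9,21,0,21,0.5],
    [12,28,0,28,0.5],
    [14.8,35,0,35,0.5],
  ],
)

```text
time: 6.78
eef_pos: [0.4801, 0.1339, 0.2105]
orientation: [0.0, 0.916, -0.401, -0.001]
wrist_force: [0.3, -0.6, -0.8]
opening: 0.151
```

```bash
python3 - <<'E'
from h import *
go((.5145,-.0325,.18),-66.5)
E
```

```text
t 6.78 pos [0.4801 0.1339 0.2105] az -47.27 j6 147.5 tilt 0.08 F [ 0.3 -0.6 -0.8] op 0.151
cm [14.56  8.76  3.05] twist 19.226189340625467
```

Emit:
play_rows(
  commands=[
    [4,2.3,0.6,5,0.5],
    [8,4.6,1.5,10,0.5],
    [11,6.8,2.5,14,0.5],
    [13,8.0,3,18,0.5],
    [13,8.0,3,18,0.5],
  ],
)

```text
time: 7.2
eef_pos: [0.5105, -0.0181, 0.1791]
orientation: [0.001, 0.841, -0.54, -0.001]
wrist_force: [0.4, 0.5, -1.3]
opening: 0.154
```

Emit:
play_rows(
  commands=[
    [0,0,0,0,0.5],
    [0,0,0,0,0.5],
  ],
)

```text
time: 7.37
eef_pos: [0.5106, -0.0134, 0.1808]
orientation: [0.0, 0.844, -0.537, -0.001]
wrist_force: [1.0, -0.1, -0.6]
opening: 0.156
```

```bash
python3 - <<'E'
from h import *
c=snap('wrist','w7'); np.save('w7T.npy',c['world_to_cam']); go((.5145,-.0325,.18),-66.5); print(proj(c,(.5504,-.115,.111)))
E
```

```text
t 7.42 pos [ 0.5107 -0.013   0.1811] az -64.87 j6 148.2 tilt 0.04 F [ 0.2 -0.6 -0.7] op 0.151
cm [1.93 0.49 0.11] twist 1.6309194536720497
[329.06764064  59.98333368]
```

View pics/w7.png

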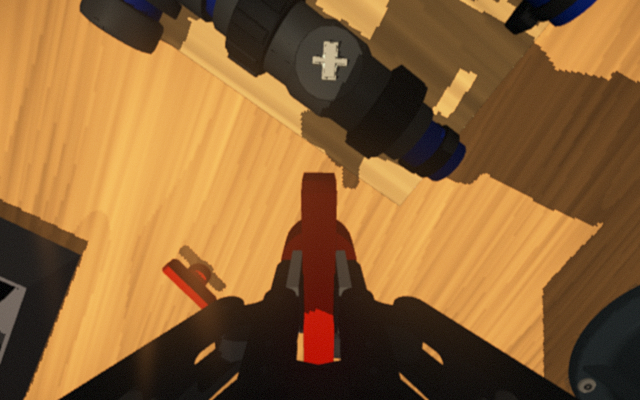

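The stem shows at (329,61) as predicted, with its broad pair close to vertical in the image, in line with the bar (column 319). Now the precise offsets.

```bash
cat >> h.py <<'E'
def stempose(c,g,z=.111,thr=115):
    # rectify patch at height z : 0.25 mm/px, 48mm
    n=192; r=np.arange(n); s=.00025
    P=np.array([proj(c,(g[0]+(a-n/2)*s,g[1]+(b-n/2)*s,z)) for a,b in((0,0),(n,0),(n,n),(0,n))],np.float32)
    H=cv2.getPerspectiveTransform(P,np.array([[0,0],[n,0],[n,n],[0,n]],np.float32))
    im=cv2.warpPerspective(c['img'],H,(n,n),flags=cv2.INTER_LINEAR)
    g_=im.min(2).astype(np.float32)
    m=(g_>np.percentile(g_,97)*.6)
    from scipy.optimize import minimize
    Y,X=np.mgrid[:n,:n]; X=(X-n/2)*s;Y=(Y-n/2)*s
    def tmpl(p):
        x=(X-p[0])*np.cos(p[2])+(Y-p[1])*np.sin(p[2]);y=-(X-p[0])*np.sin(p[2])+(Y-p[1])*np.cos(p[2])
        return ((abs(x)<.0105)&(abs(y)<.004))|((abs(x)<.0017)&(abs(y)<.0105))
    best=None
    cm=[X[m].mean(),Y[m].mean()]
    for t0 in np.radians(np.arange(0,180,15)):
        r=minimize(lambda v:-(tmpl(v)*np.where(m,1,-1)).sum(),[*cm,t0],method='Nelder-Mead',options=dict(initial_simplex=np.array([[cm[0],cm[1],t0],[cm[0]+.001,cm[1],t0],[cm[0],cm[1]+.001,t0],[cm[0],cm[1],t0+.2]])))
        if best is None or r.fun<best.fun: best=r
    return np.array([g[0]+best.x[0],g[1]+best.x[1]]),np.degrees(best.x[2])%180,best.fun/m.sum(),im
E
python3 - <<'E'
from h import *
c=robot.camera('wrist'); p,a,q,im=stempose(c,(.5504,-.115)); print('w7',p,a,q)
cv2.imwrite('pics/rect.png',cv2.resize(im,(400,400)))
for i in (1,2):
    d=dict(c);d['img']=cv2.imread(f'pics/w{i}.png');d['world_to_cam']=np.load(f'w{i}T.npy'); print(i,stempose(d,(.5504,-.115))[:3])
go((p[0],p[1],.16),a-180)
E
```

```text
w7 [ 0.55041002 -0.11452266] 111.26674728859713 -0.7220922815224325
1 (array([ 0.55054156, -0.11504334]), np.float64(111.62726834756646), np.float64(-0.6389307228915663))
2 (array([ 0.55076368, -0.11453214]), np.float64(111.7844133923235), np.float64(-0.5137048192771084))
t 7.47 pos [ 0.5108 -0.0128  0.1813] az -64.84 j6 148.2 tilt 0.02 F [-0.2  0.1 -1.2] op 0.153
cm [10.89  0.74  2.13] twist 3.8897498065986156
```

View pics/rect.png

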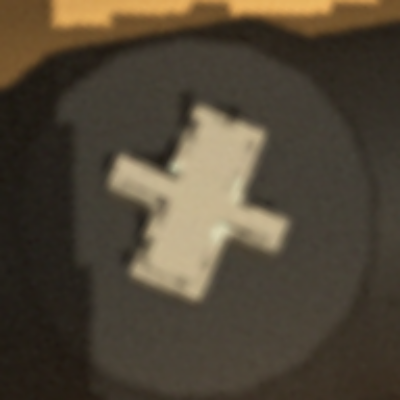

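Three views agree: stem (0.5505,-0.1147), broad axis at 111.5°, so tool azimuth -68.5°. Moving over it.

Emit:
play_rows(
  commands=[
    [3.5,0.25,0,3.6,0.5],
    [7,0.5,0.5,3.6,0.5],
    [9.5,0.65,1.5,3.6,0.5],
    [10.85,0.74,2.5,3.6,0.5],
    [10.85,0.74,3.0,3.6,0.5],
  ],
)

```text
time: 7.88
eef_pos: [0.5508, -0.1163, 0.1504]
orientation: [0.0, 0.826, -0.563, -0.0]
wrist_force: [-0.7, 0.6, -2.1]
opening: 0.153
```

Emit:
play_rows(
  commands=[
    [0,0,0,0,0.5],
    [0,0,0,0,0.5],
    [0,0,0,0,0.5],
  ],
)

```text
time: 8.13
eef_pos: [0.5503, -0.114, 0.1519]
orientation: [-0.0, 0.827, -0.563, 0.0]
wrist_force: [-0.1, -0.9, -0.1]
opening: 0.152
```

```bash
python3 - <<'E'
from h import *
c=snap('wrist','w8'); cs=snap('side','s8'); go((.5505,-.1147,.150),-68.5)
cv2.imwrite('pics/cr8.png',cv2.resize(cs['img'][95:215,250:410],(800,600),interpolation=2))
E
```

```text
t 8.23 pos [ 0.5504 -0.1143  0.152 ] az -68.48 j6 142.0 tilt 0.05 F [ 0.8 -0.3 -0.6] op 0.155
cm [0.04 0.01 0.2 ] twist 0.02222445835352005
```

View pics/w8.png

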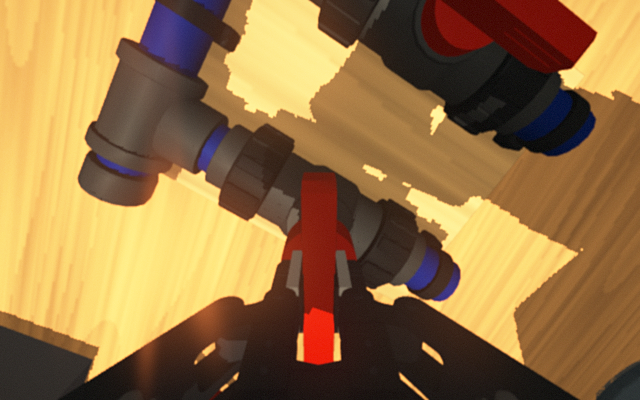

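View pics/cr8.png

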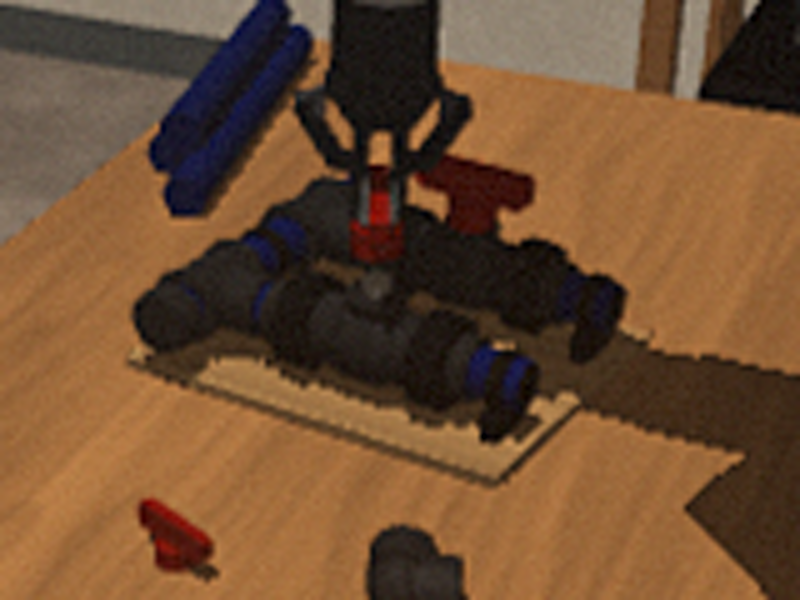

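The hub hangs right above the stem (crop column 377 for both). Descending in small steps, watching the force.

Emit:
play_rows(
  commands=[
    [0,0,0.5,0,0.5],
    [0,0,1.0,0,0.5],
    [0,0,1.4,0,0.5],
    [0,0,1.6,0,0.5],
    [0,0,1.8,0,0.5],
  ],
)

```text
time: 8.65
eef_pos: [0.5501, -0.1152, 0.1328]
orientation: [0.0, 0.826, -0.563, -0.0]
wrist_force: [0.3, 0.1, 0.3]
opening: 0.153
```

Emit:
play_rows(
  commands=[
    [0,0,0.2,0,0.5],
    [0,0,0.4,0,0.5],
    [0,0,0.4,0,0.5],
  ],
)

```text
time: 8.9
eef_pos: [0.55, -0.1149, 0.1289]
orientation: [-0.0, 0.826, -0.563, -0.001]
wrist_force: [0.7, 4.1, -2.2]
opening: 0.153
```

Emit:
play_rows(
  commands=[
    [-0.05,0,0.2,0,0.5],
    [-0.05,0,0.4,0,0.5],
    [-0.05,0,0.4,0,0.5],
  ],
)

```text
time: 9.15
eef_pos: [0.55, -0.1147, 0.125]
orientation: [0.0, 0.826, -0.563, -0.0]
wrist_force: [-0.2, 1.4, -1.3]
opening: 0.155
```

```bash
python3 - <<'E'
from h import *
go((.5505,-.1147,.118),-68.5); print(robot.get_state()['wrist_torque'])
E
```

```text
t 9.15 pos [ 0.55   -0.1147  0.125 ] az -68.55 j6 142.0 tilt 0.02 F [-0.2  1.4 -1.3] op 0.155
cm [ 0.02 -0.05  0.7 ] twist -0.0496914241666957
[ 0.3956607   0.154642   -0.05728756]
```

Sliding over the stem: the mouth is already about 9 mm below the stem's top with hardly any force. Continuing down.

Emit:
play_rows(
  commands=[
    [0,0,0.2,0,0.5],
    [0,0,0.4,0,0.5],
    [0,0,0.5,0,0.5],
    [0,0,0.5,0,0.5],
  ],
)

```text
time: 9.48
eef_pos: [0.55, -0.1147, 0.12]
orientation: [0.0, 0.826, -0.563, -0.0]
wrist_force: [-0.2, 2.4, -1.9]
opening: 0.154
```

Emit:
play_rows(
  commands=[
    [0,0,0.1,0,0.5],
    [0,0,0.2,0,0.5],
    [0,0,0.2,0,0.5],
  ],
)

```text
time: 9.73
eef_pos: [0.5501, -0.1147, 0.1182]
orientation: [-0.0, 0.826, -0.563, -0.0]
wrist_force: [0.1, 3.8, -1.5]
opening: 0.154
```

Emit:
play_rows(
  commands=[
    [0,0,0.1,0,0.5],
    [0,0,0.1,0,0.5],
    [0,0,0.1,0,0.5],
  ],
)

```text
time: 9.98
eef_pos: [0.5501, -0.1147, 0.118]
orientation: [-0.0, 0.826, -0.563, 0.0]
wrist_force: [-4.8, 4.2, 9.1]
opening: 0.154
```

Emit:
play_rows(
  commands=[
    [0,0,0.1,0,0.5],
    [0,0,0.1,0,0.5],
    [0,0,0.1,0,0.5],
  ],
)

```text
time: 10.23
eef_pos: [0.5501, -0.1147, 0.1179]
orientation: [-0.0, 0.826, -0.563, 0.0]
wrist_force: [-9.5, 5.7, 19.8]
opening: 0.155
```

```bash
python3 - <<'E'
from h import *
c=snap('wrist','w9'); cs=snap('side','s9'); go((.5505,-.1147,.118),-68.5); print(robot.get_state()['wrist_torque'])
a=cv2.resize(cs['img'][105:205,270:390],(480,400),interpolation=2)
b=cv2.resize(c['img'][150:350,240:400],(320,400),interpolation=2)
cv2.imwrite('pics/cr9.png',np.hstack([a,b]))
for z in (.095,.1,.111): print(z,proj(cs,(.5505,-.1147,z)))
E
```

```text
t 10.33 pos [ 0.5501 -0.1147  0.118 ] az -68.55 j6 142.0 tilt 0.02 F [-9.   5.4 19.5] op 0.148
cm [ 0.01 -0.03 -0.  ] twist -0.04829084931731131
[0.95333904 1.56372625 0.0083214 ]
0.095 [324.71721066 152.93429135]
0.1 [324.76269263 151.73198155]
0.111 [324.86329484 149.07257507]
```

View pics/cr9.png

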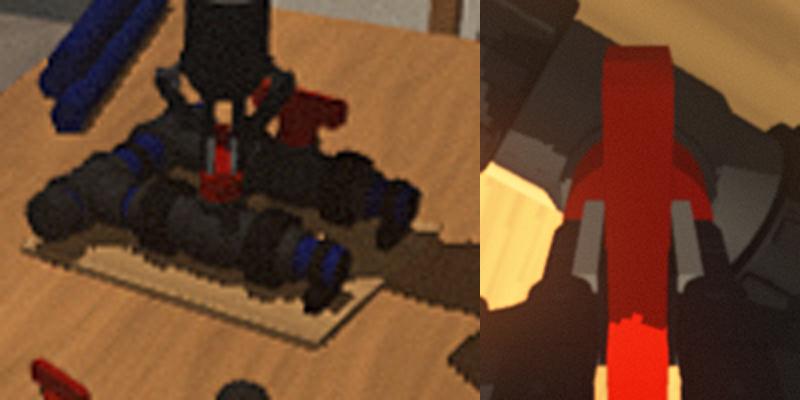

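The side view shows the hub seated on the neck with no stem visible. The handle has not slipped in the grip: the bar end stays at row 173, as before. TCP z 0.118 minus the grip height of 0.023 gives 0.095, the neck face, and the upward force is about 20 N. Handing in.

```bash
python3 - <<'E'
from h import *
print(robot.job_done()); go((.5505,-.1147,.118),-68.5)
E
```

```text
the job is handed in; nothing more can be done
None
the job is handed in; nothing more can be done
```

The full-size red handle is home on the bare stem. The arm is still gripping it and pressing it down with about 20 N. I handed the job in at 10.3 s, and the hand-in gave no verdict.

**What I did:** I picked up the loose red 100 mm handle and turned its bar to the broad splines, which three wrist-camera views put at 111.5° azimuth. I then slid it down over the stem in small steps until it stopped.

**Checks that agreed:**
- **Height:** the TCP is at 0.118 m. Less the 0.023 m grip height, the socket's mouth is at 0.095 m, the neck face.
- **Position and angle:** the TCP is within 0.5 mm of the measured stem axis. The bar is in line with the measured splines to about 0.1°.
- **Grip:** the handle did not slip, as the bar end stayed on the same image row.
- **Seating:** the side view shows the hub on the neck and no stem showing.

**Less certain:**
- **Sideways force:** about 10 N acts sideways on the wrist, probably from the socket leaning slightly against the splines. I did not relieve it.
- **Hub position in the grip:** my estimates of where the hub sits along the bar relative to the fingers disagreed by a few millimetres. The socket slid on with little force, so this made no difference.
- **Not re-measured:** I did not measure the stem's turn after seating. Nor did I re-measure the other valve or the things lying about. Nothing in the pictures looked moved.

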